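# Pack the pantry carton

### The job

Pack the shorter, taller white packet and the steel tin into the open cardboard carton beside the sugar jar that is already in it, so that all three stand upright on the carton's floor together. Lower the packet and the tin in rather than dropping them, and leave the longer, lower white packet, the wide jar and the mug where they stand.

Things in the scene. Friction and masses are not known exactly. Their poses are not given: they have to be found in the camera images.
- carton: Open-topped tray carton of brown cardboard, fixed in place on the wooden hob cover (the cover's top is 48.5 mm above the worktop). Outside 168 x 142 mm and 54 mm high; walls 6 mm, inside 156 mm along its x and 130 mm along its y, floor 4 mm thick. Origin: centre of its underside; z up. It and the packet and the tin stand in a row along the front of the cover, in any order.
- packet: White upright packet, a plain box of 132 mm (its x) by 46 mm (its y) and 100 mm high, about 0.3 kg, standing loose on the hob cover. It is too long to lie across the carton's 130 mm and goes in along the carton's x. Origin: centre of its underside; z up. The longer, lower white packet behind (200 x 62 x 70 mm) is not the one.
- tin: Plain steel tin with a lid that stays on, 60 mm (its x) by 50 mm (its y) and 90 mm high, about 0.25 kg, standing loose on the hob cover. Origin: centre of its underside; z up.
- sugar_jar: Round glass jar with a grey lid, 54 mm in diameter and 80 mm high, standing loose in a corner of the carton, at its +x +y corner, a few mm from both walls. Origin: centre of its underside; z up. It may shift a little but must stay upright on the carton's floor.
- long_packet: White packet of 200 x 62 mm and 70 mm high, longer and lower than the other; a bystander behind the row on the hob cover. Origin: centre of its underside.
- wide_jar: Round glass jar with a grey lid, 83 mm in diameter and 74 mm high; a bystander behind the row. Origin: centre of its underside.
- mug: White mug, 92 mm high; a bystander behind the row. Origin: centre of its underside.

How it is judged:
By the outcome, as a careful person would: the job done as asked, in the order asked, and still so for the second after the job is handed in, with the robot touching nothing.
It also fails if it takes over 48 s, if anything falls off the work surface, if the arm or the gripper's body presses on something with over 40 N, if the wrist force passes 120 N, or if a joint passes its speed limit or range.

### The arm

A 6-joint arm with a two-finger parallel gripper is mounted at the origin on a cart in front of the work surface, level with it; the furniture and walls round the work are solid. World frame = base frame: x ahead of the robot, y to its left, z up, the work surface at z = 0. Lengths are in mm, angles in degrees, forces in N, time in s.
With the tool pointing down it reaches from about 375 to 975 mm from the base axis. Payload 3.8 kg.
Tool frame: the origin (TCP) lies at the very end of the fingers, on their centre line; the grasp point (between the pads) lies 19 mm behind it; z points along the fingers, y is the line along which they close (so a half turn about z gives the same grasp; the last joint's range is limited). The gripper opens to 88 mm and grips with 3 to 60 N. Pads are 18 mm wide; open, the fingers measure 123 mm over their backs; the gripper's body (75 mm by 187 mm) begins 45 mm behind the grasp point.
Start: joints at [62.229, 15.12, 91.902, -0, 72.978, -2.114], TCP at [292.261, 608.442, 238.706] pointing down, gripper open.
Joint ranges: [-150.88, 150.88], [-54.13, 125.18], [17.81, 147.31], [-75.09, 255.09], [0, 152.58], [-146.25, 146.25]. Speed limits (degrees/s): [147.25, 147.25, 180, 180, 180, 180].

### API

Orientations are given as [roll, pitch, yaw] about the fixed x, y, z axes, in that order (R = Rz(yaw) Ry(pitch) Rx(roll)).
In Python, from bench import bot gives the robot as it stands.
- The arm moves only by the shell command python3 -m jog 'ROWS' [FORCE]. ROWS is JSON, a list of rows, each an object with "grip": the finger opening in mm, from 0 to 88.1; "linear": the shift along the tool's x, y, z normalised to -1 to 1, where 1 is 5 cm, a list of three; "roll": the turn about the tool's z normalised to -1 to 1, where 1 is 6 degrees. In form: [{"grip": grip, "linear": [tx, ty, tz], "roll": roll}, ...]. A call has 1 to 5 rows; each row shifts and turns the commanded pose from where the row before left it, along the tool's axes as they then stand; what a row does not reach is not made up. A row lasts 1/8 s, in which the tool goes at most 62.5 mm and 10.7 degrees, less where a joint would pass 70% of its speed; a pose out of reach is approached as far as the arm can. A call with a number of a shift or a turn outside -1 to 1 is refused whole. A call with a gripper value outside its range is refused whole. The fingers move at their own pace and stop on an object; FORCE is the grip in N (left out, the last holds). Time passes only in rows, so rows that do not move let the fingers close. It gives the time, the measured TCP pose, the force, the opening and the grip force at its end, in the units of the state.
- bot.state(): the state, without advancing time (a new reading comes with each control period).
- bot.read_camera(name): name is "scene" or "top" or "wrist"; returns the picture (400x640x3 uint8, red, green, blue); there is no depth.
- bot.camera_model(name): a dict with "fovy" (degrees; the focal length in pixels is half the picture's height over the tangent of half this angle, whatever the lens; pixels are square), "cx", "cy" (the principal point, pixels), "R" (3x3) and "t" (3): a world point X has camera coordinates R X + t. Camera axes: x right, y down, z forward; pixel columns grow to the right and rows downward; lengths in mm; the calibration is good to about 2 mm. A picture is of the moment at which its call begins: read the wrist's pose just before it. camera_model takes no time and is no camera call; for the wrist camera it gives the pose at the moment of the call.
- bot.job_done(): hands the job in; it is judged then, once.
Trained networks look in the newest picture that a camera, given by its name, has taken for a name from the list of things; names that differ only in an ending like _2 or _b are one class to them, and where a whole thing is asked for, a point or a joint stands for the part that bears it (a point fixed in the world has none). Each returns a list of dicts, best first, with "p" (0 to 1); they miss things now and then, are a little off and sometimes report something else, mostly with a low value. They report only what shows in the picture. A call takes as long as a camera call.
- bot.recognise(camera, name): "at" ([row, column] in pixels, amid what is visible of it).
- bot.masks_of(camera, name): "pixels" (400x640 bool, what is visible of it) and "at" ([row, column] in pixels, amid what is visible of it).
- bot.place_of(camera, name): "at" ([row, column] in pixels: a listed point, or the origin of a listed thing).
The state is a dict: "time": time; "joint_positions": joint angles; "qd": joint speeds; "joint_efforts": joint torques, N m; "ee_pos": TCP position; "eef_rot": TCP orientation; "wrist_force": force on the tool from outside, world axes, zero at the start; "moment": the same for the moment, N m; "gripper_width": finger opening in mm; "finger_force": force on a finger pad.
Only numpy, scipy, OpenCV 4.12 (cv2) and the standard library are available. Lean on these libraries where they do the work, as an engineer would, in place of code of your own. Each camera call takes 0.05 s, during which the arm holds its last target. There are 200 camera calls.

## Working session

There is one attempt and no reset: what is moved stays moved. The work goes in short steps, Python scripts to look and compute and a shell command to move; the robot and the scene stay as the last step left them, time stands still between calls to the robot, and variables do not carry over. Pictures are saved under pics/ and viewed, at most 10 in all, crops included, and the job is handed in when it is done.

```bash
mkdir -p pics; ls
python3 - <<'E'
from bench import bot
import cv2,numpy as np
s=bot.state();print(s['time'],s['ee_pos'],s['eef_rot'],s['gripper_width'])
ims=[]
for c in ['scene','top']:
    im=bot.read_camera(c);m=bot.camera_model(c)
    print(c,m['fovy'],m['cx'],m['cy'],np.round(m['R'],3).tolist(),np.round(m['t'],1))
    for n in ['carton','packet','tin','sugar_jar','long_packet','wide_jar','mug']:
        r=bot.masks_of(c,n)
        print(c,n,[(round(d['p'],2),np.round(d['at']).tolist(),int(d['pixels'].sum())) for d in r[:3]])
        np.save(f'pics/{c}_{n}.npy',r[0]['pixels'] if r else np.zeros((400,640),bool))
    cv2.imwrite(f'pics/{c}0.png',im[:,:,::-1])
E
```

```text
pics
0.0 [291.93919503 607.83838867 237.42380026] [-1.79875687e+02 -3.96890375e-03  1.54343331e+02] 88.32869081677669
scene 55.385582780131 319.03387211240664 192.65557116715487 [[-0.523, -0.852, 0.008], [-0.445, 0.266, -0.855], [0.727, -0.451, -0.519]] [452.5 313.6 548.5]
scene carton [(0.75, [224.0, 367.0], 3959)]
scene packet [(0.77, [250.0, 294.0], 4065)]
scene tin [(0.63, [180.0, 393.0], 1080)]
scene sugar_jar [(0.91, [210.0, 330.0], 580)]
scene long_packet [(0.95, [166.0, 327.0], 2412)]
scene wide_jar [(0.83, [195.0, 275.0], 1298)]
scene mug [(0.9, [218.0, 223.0], 1917)]
top 52.44645800764263 326.95493398912345 189.44118842108838 [[0.031, -1.0, -0.003], [-0.977, -0.03, -0.212], [0.212, 0.009, -0.977]] [167.1 594.4 844.1]
top carton [(0.71, [232.0, 354.0], 4934), (0.53, [126.0, 389.0], 3216)]
top packet [(0.86, [237.0, 270.0], 1745), (0.61, [162.0, 237.0], 1330)]
top tin [(0.67, [196.0, 428.0], 947)]
top sugar_jar [(0.69, [215.0, 325.0], 543)]
top long_packet [(0.71, [126.0, 390.0], 3196)]
top wide_jar [(0.92, [151.0, 301.0], 1321)]
top mug [(0.93, [161.0, 237.0], 1234)]
```

View pics/scene0.png

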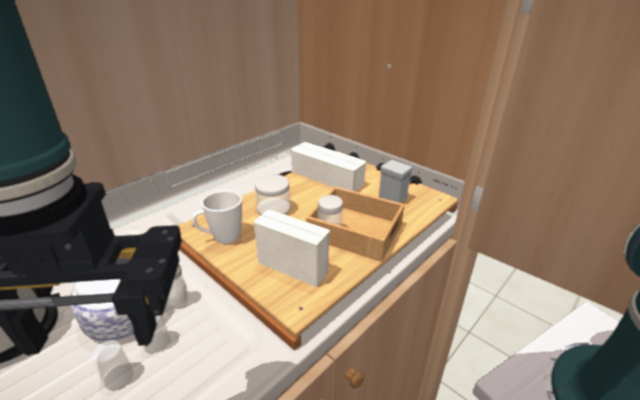

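View pics/top0.png

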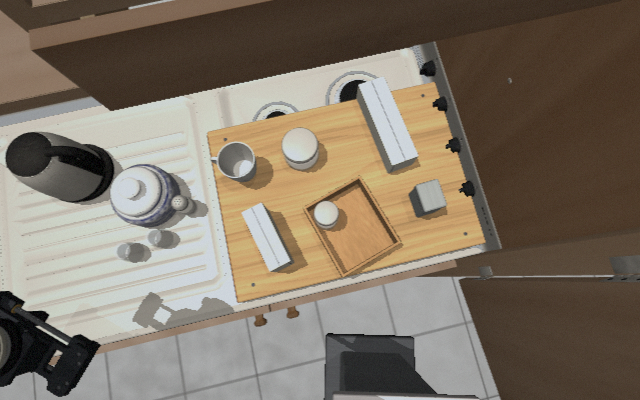

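```bash
cat > h.py <<'E'
import numpy as np,cv2
from scipy.optimize import minimize
def proj(m,X):
    c=np.asarray(X)@np.array(m['R']).T+np.array(m['t']);f=200/np.tan(np.radians(m['fovy']/2))
    return np.c_[m['cx']+f*c[:,0]/c[:,2],m['cy']+f*c[:,1]/c[:,2]]
def box(p,d):
    x,y,z,a=p;ca,sa=np.cos(np.radians(a)),np.sin(np.radians(a))
    P=np.array([[i*d[0]/2,j*d[1]/2,k*d[2]] for i in(-1,1) for j in(-1,1) for k in(0,1)])
    return P@np.array([[ca,sa,0],[-sa,ca,0],[0,0,1]])+[x,y,z]
def cyl(p,d):
    t=np.linspace(0,2*np.pi,40)
    return np.vstack([np.c_[p[0]+d[0]/2*np.cos(t),p[1]+d[0]/2*np.sin(t),0*t+p[2]+h] for h in(0,d[2])])
def iou(m,X,mask):
    S=8;im=np.zeros(mask.shape,np.uint8)
    h=cv2.convexHull(proj(m,X).astype(np.float32)).reshape(-1,2)
    big=np.zeros((mask.shape[0]*3,mask.shape[1]*3),np.uint8)
    cv2.fillConvexPoly(big,np.round(((h+.5)*3-.5)*16).astype(np.int32),1,shift=4)
    a=cv2.resize(big.astype(np.float32),mask.shape[::-1],interpolation=cv2.INTER_AREA)
    mk=mask.astype(np.float32)
    return np.minimum(a,mk).sum()/np.maximum(a,mk).sum()
def fit(views,d,p0,shape=box,yaws=(0,)):
    best=None
    for yw in yaws:
        x0=np.r_[p0,yw] if shape is box else np.array(p0,float)
        sim=np.vstack([x0]+[x0+v for v in np.diag([15,15,10,12][:len(x0)])])
        r=minimize(lambda p:sum(1-iou(m,shape(p,d),k) for m,k in views),x0,method='Nelder-Mead',options=dict(initial_simplex=sim,maxiter=250,xatol=.1,fatol=1e-4))
        if best is None or r.fun<best.fun:best=r
    return best
def ray(m,uv,z):
    f=200/np.tan(np.radians(m['fovy']/2));R=np.array(m['R']);t=np.array(m['t'])
    o=-R.T@t;v=R.T@np.array([(uv[0]-m['cx'])/f,(uv[1]-m['cy'])/f,1]);return o+v*(z-o[2])/v[2]
E
python3 - <<'E'
from bench import bot
from h import *
M={c:bot.camera_model(c) for c in('scene','top')}
D=dict(packet=(132,46,100),tin=(60,50,90),carton=(168,142,54),sugar_jar=(54,54,80),long_packet=(200,62,70),wide_jar=(83,83,74),mug=(80,80,92))
for n,d in D.items():
    k={c:np.load(f'pics/{c}_{n}.npy') for c in M}
    u=np.argwhere(k['top']).mean(0)[::-1]
    p0=ray(M['top'],u,48+d[2]/2);p0[2]=48
    rnd=n in('sugar_jar','wide_jar','mug')
    for V in (['top','scene'],):
        r=fit([(M[c],k[c]) for c in V],d,p0,cyl if rnd else box,range(-90,90,30))
        print(n,V,np.round(r.x,1),round(r.fun,3))
E
```

```text
packet ['top', 'scene'] [472.7 304.2  48.1  30.1] 0.121
tin ['top', 'scene'] [570.5 -31.7  44.3  24.6] 0.294
carton ['top', 'scene'] [505.1 132.5  49.4  31.6] 0.377
sugar_jar ['top', 'scene'] [524.3 185.8  49. ] 0.651
long_packet ['top', 'scene'] [ 735.9   57.9   49.1 -157.8] 0.129
wide_jar ['top', 'scene'] [671.1 247.6  48. ] 0.271
mug ['top', 'scene'] [630.7 378.   48.7] 0.482
```

```bash
python3 -m jog '[{"grip":88,"linear":[0,0,0],"roll":-1},{"grip":88,"linear":[0,0,-0.5],"roll":-1},{"grip":88,"linear":[0,0,-0.5],"roll":-1},{"grip":88,"linear":[0,0,0],"roll":-1},{"grip":88,"linear":[0,0,0],"roll":-1}]' >/dev/null
python3 -m jog '[{"grip":88,"linear":[0,0,0],"roll":-1},{"grip":88,"linear":[0,0,0],"roll":-1},{"grip":88,"linear":[0,0,0],"roll":-1},{"grip":88,"linear":[0,0,0],"roll":-1},{"grip":88,"linear":[0,0,0],"roll":-0.3}]'
```

```text
time: 2.05
ee_pos: [292.3, 608.4, 288.7]
eef_rot: [180.0, -0.0, -149.8]
wrist_force: [0.5, 0.2, -0.7]
gripper_width: 87.9
finger_force: 0.0
```

```bash
python3 -m jog '[{"grip":88,"linear":[0,-0.6,0],"roll":0},{"grip":88,"linear":[0,-1,0],"roll":0},{"grip":88,"linear":[0,-1,0],"roll":0},{"grip":88,"linear":[0,-1,0],"roll":0},{"grip":88,"linear":[0,-1,0],"roll":0}]'
python3 -m jog '[{"grip":88,"linear":[0,-1,0],"roll":0},{"grip":88,"linear":[0,-0.8,0],"roll":0},{"grip":88,"linear":[0,-0.2,0],"roll":0},{"grip":88,"linear":[0,0,0],"roll":0}]'
cat > look.py <<'E'
import sys
from bench import bot
from h import *
import pickle
tag=sys.argv[1];m=bot.camera_model('wrist');im=bot.read_camera('wrist');o={'m':m}
print(bot.state()['ee_pos'])
for n in sys.argv[2:]:
    r=bot.masks_of('wrist',n);print(n,[(round(d['p'],2),np.round(d['at']).tolist(),int(d['pixels'].sum())) for d in r[:3]])
    o[n]=r[0]['pixels'] if r else None
cv2.imwrite(f'pics/{tag}.png',im[:,:,::-1]);pickle.dump(o,open(f'pics/{tag}.pkl','wb'))
E
python3 look.py w1 packet carton sugar_jar
```

```text
time: 2.68
ee_pos: [408.4, 408.2, 288.9]
eef_rot: [180.0, 0.0, -149.9]
wrist_force: [0.4, -0.1, 0.5]
gripper_width: 87.5
finger_force: 0.0
time: 3.18
ee_pos: [458.1, 323.0, 288.8]
eef_rot: [180.0, 0.0, -150.0]
wrist_force: [0.3, 0.6, 0.3]
gripper_width: 87.9
finger_force: 0.0
[457.72411208 323.65594308 288.77722492]
packet [(0.58, [187.0, 291.0], 5562)]
carton [(0.97, [112.0, 144.0], 18975)]
sugar_jar [(0.57, [173.0, 183.0], 2604)]
```

View pics/w1.png

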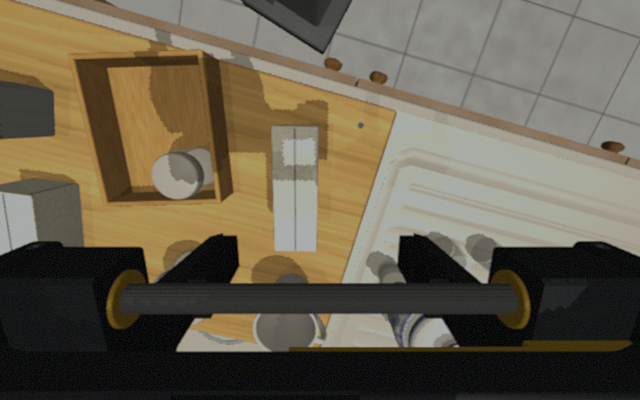

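Run:
```python
from bench import bot
from h import *
import pickle
o=pickle.load(open('pics/w1.pkl','rb'))
M={c:bot.camera_model(c) for c in('scene','top')}
D=dict(packet=((132,46,100),(472,304,48),30),carton=((168,142,54),(505,132,48),31),sugar_jar=((54,54,80),(530,176,52),0))
im=cv2.imread('pics/w1.png')
for n,(d,p0,y) in D.items():
    v=[(o['m'],o[n])]+[(M[c],np.load(f'pics/{c}_{n}.npy')) for c in M]
    sh=cyl if n=='sugar_jar' else box
    for l,V in(('wrist+top',v[:2]),('all',v)) :
        r=fit(V,d,p0,sh,(y,));print(n,l,np.round(r.x,1),round(r.fun,3),[round(iou(m,sh(r.x,d),k),2) for m,k in V])
    cv2.polylines(im,[cv2.convexHull(np.round(proj(o['m'],sh(r.x,d))).astype(np.int32))],1,(0,0,255))
    k=o[n].astype(np.uint8);c,_=cv2.findContours(k,0,1);cv2.drawContours(im,c,-1,(0,255,0))
# carton rim from corners in w1 at z=102.5
for uv in [(70,54),(205,50),(232,200),(107,205)]: print(np.round(ray(o['m'],uv,102.5),1))
for uv in [(272,126),(318,126),(317,250),(275,250)]: print('pk',np.round(ray(o['m'],uv,148.5),1))
cv2.imwrite('pics/w1b.png',cv2.resize(im[30:270,40:340],None,fx=2.5,fy=2.4))
```

```text
packet wrist+top [470.8 302.8  47.3  28.9] 0.09 [np.float32(0.96), np.float32(0.95)]
packet all [471.7 303.6  47.4  29.3] 0.178 [np.float32(0.95), np.float32(0.94), np.float32(0.93)]
carton wrist+top [505.1 128.9  46.6  31.8] 0.356 [np.float32(0.87), np.float32(0.77)]
carton all [504.7 131.1  48.5  31.9] 0.515 [np.float32(0.86), np.float32(0.76), np.float32(0.86)]
sugar_jar wrist+top [526.  182.6  46. ] 0.626 [np.float32(0.86), np.float32(0.52)]
sugar_jar all [524.3 184.7  48.7] 0.81 [np.float32(0.85), np.float32(0.52), np.float32(0.83)]
[469.6  29.1 102.5]
[395.1 150.2 102.5]
[528.1 245.  102.5]
[609.1 117.6 102.5]
pk [424.  252.4 148.5]
pk [401.8 290.7 148.5]
pk [514.8 355.  148.5]
pk [537.6 315.6 148.5]
```

View pics/w1b.png

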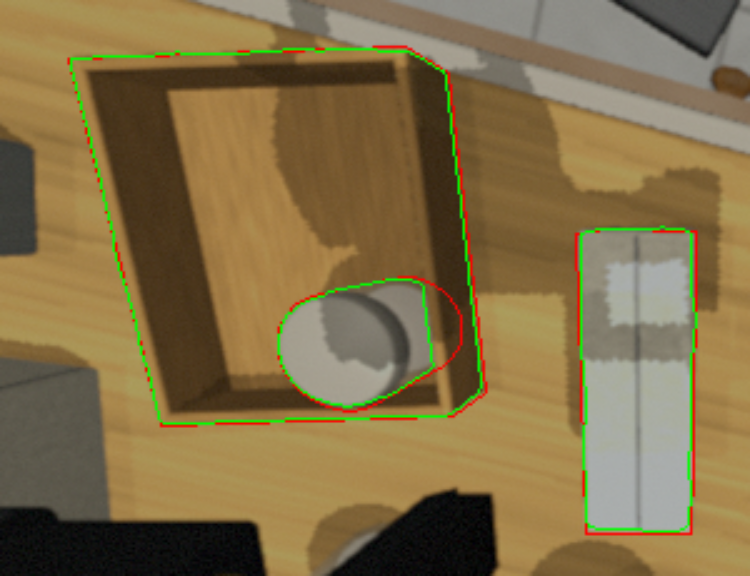

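```bash
python3 -m jog '[{"grip":88,"linear":[-0.035,-0.48,0],"roll":0.13},{"grip":88,"linear":[0,0,1],"roll":0},{"grip":88,"linear":[0,0,1],"roll":0},{"grip":88,"linear":[0,0,0.8],"roll":0},{"grip":88,"linear":[0,0,0.4],"roll":0}]' 30
python3 -m jog '[{"grip":88,"linear":[0,0,0.28],"roll":0},{"grip":88,"linear":[0,0,0],"roll":0}]'
python3 -m jog '[{"grip":40,"linear":[0,0,0],"roll":0},{"grip":40,"linear":[0,0,0],"roll":0},{"grip":40,"linear":[0,0,0],"roll":0},{"grip":40,"linear":[0,0,0],"roll":0},{"grip":40,"linear":[0,0,0],"roll":0}]' 30
```

```text
time: 4.0
ee_pos: [469.3, 303.3, 125.6]
eef_rot: [180.0, -0.3, -150.6]
wrist_force: [-0.3, -1.0, -0.3]
gripper_width: 87.9
finger_force: 0.0
time: 4.25
ee_pos: [470.7, 303.5, 113.8]
eef_rot: [180.0, -0.1, -150.6]
wrist_force: [0.4, -0.7, 0.3]
gripper_width: 88.0
finger_force: 0.0
time: 4.88
ee_pos: [471.7, 303.2, 115.0]
eef_rot: [180.0, 0.0, -150.6]
wrist_force: [-0.4, 0.6, 1.4]
gripper_width: 45.6
finger_force: 30.0
```

Run:
```python
from bench import bot
from h import *
import pickle
o=pickle.load(open('pics/w1.pkl','rb'))
M={c:bot.camera_model(c) for c in('scene','top')}
v=[(o['m'],o['carton']|o['sugar_jar'])]+[(M[c],np.load(f'pics/{c}_carton.npy')|np.load(f'pics/{c}_sugar_jar.npy')) for c in M]
for l,V in(('w',v[:1]),('top',v[1:2]),('wt',v[:2])):
    V=[(m,cv2.morphologyEx(k.astype(np.uint8),cv2.MORPH_CLOSE,np.ones((7,7)))) for m,k in V]
    r=minimize(lambda p:sum(1-iou(m,box([*p[:2],48.5,p[2]],(168,142,54)),k) for m,k in V),[505,130,31.8],method='Nelder-Mead',options=dict(initial_simplex=[[505,130,31],[515,130,31],[505,140,31],[505,130,38]]))
    print(l,np.round(r.x,1),round(r.fun,3))
```

```text
w [504.8 130.2  31.7] 0.012
top [503.7 128.6  31.5] 0.102
wt [504.6 129.8  31.7] 0.119
```

```bash
python3 -m jog '[{"grip":40,"linear":[0,0,-0.3],"roll":0},{"grip":40,"linear":[0,0,-0.7],"roll":0},{"grip":40,"linear":[0,0,-0.8],"roll":-0.38},{"grip":40,"linear":[0,0,-0.4],"roll":0},{"grip":40,"linear":[0,0,0],"roll":0}]'
python3 -m jog '[{"grip":40,"linear":[0.2,-0.6,0],"roll":0},{"grip":40,"linear":[0.3,-0.9,0],"roll":0},{"grip":40,"linear":[0.3,-0.9,0],"roll":0},{"grip":40,"linear":[0.3,-0.9,0],"roll":0},{"grip":40,"linear":[0.16,-0.6,0],"roll":0}]'
python3 -m jog '[{"grip":40,"linear":[0,-0.15,0],"roll":0},{"grip":40,"linear":[0,0,0],"roll":0},{"grip":40,"linear":[0,0,0],"roll":0}]'
python3 look.py w2 packet carton
python3 - <<'E'
from bench import bot
import cv2
s=bot.state();print(s['ee_pos'],s['eef_rot'],s['gripper_width'])
cv2.imwrite('pics/s2.png',bot.read_camera('scene')[100:320,150:510,::-1].repeat(2,0).repeat(2,1))
E
```

```text
time: 5.5
ee_pos: [472.5, 303.7, 226.6]
eef_rot: [-180.0, 0.2, -148.4]
wrist_force: [-0.0, -0.5, -3.2]
gripper_width: 45.8
finger_force: 30.0
time: 6.12
ee_pos: [519.0, 101.9, 222.2]
eef_rot: [179.9, -0.2, -148.5]
wrist_force: [0.2, -0.3, -1.9]
gripper_width: 45.5
finger_force: 30.0
time: 6.5
ee_pos: [523.6, 98.8, 224.0]
eef_rot: [179.9, -0.1, -148.3]
wrist_force: [0.5, -0.3, -3.0]
gripper_width: 46.2
finger_force: 30.0
[523.65756909  98.80771827 224.23092797]
packet [(0.71, [214.0, 318.0], 20478)]
carton [(0.95, [140.0, 396.0], 8368)]
[523.84114781  98.71592133 224.57316543] [ 1.79982907e+02 -9.10186516e-03 -1.48277540e+02] 45.51689570552446
```

View pics/w2.png

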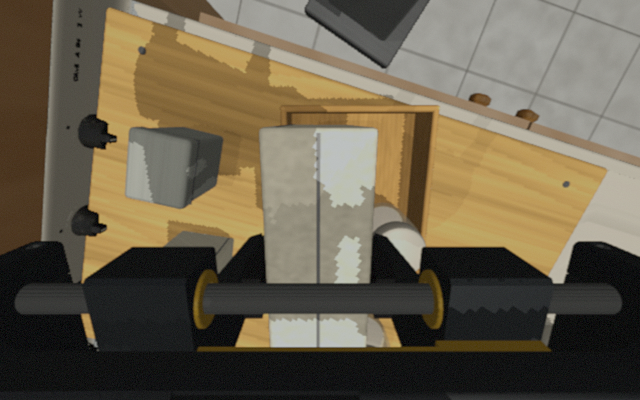

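```bash
python3 -m jog '[{"grip":40,"linear":[0,0,0.4],"roll":0},{"grip":40,"linear":[0,0,0.5],"roll":0},{"grip":40,"linear":[0,0,0.4],"roll":0},{"grip":40,"linear":[0,0,0.2],"roll":0},{"grip":40,"linear":[0,0,0.1],"roll":0}]'
python3 -m jog '[{"grip":40,"linear":[0,0,0.2],"roll":0},{"grip":40,"linear":[0,0,0.15],"roll":0},{"grip":40,"linear":[0,0,0.06],"roll":0},{"grip":40,"linear":[0,0,0.0],"roll":0}]'
```

```text
time: 7.32
ee_pos: [524.0, 98.0, 144.4]
eef_rot: [180.0, -0.0, -148.3]
wrist_force: [0.4, 0.2, -3.2]
gripper_width: 45.6
finger_force: 30.0
time: 7.82
ee_pos: [524.0, 97.7, 124.0]
eef_rot: [180.0, -0.0, -148.4]
wrist_force: [0.1, -1.0, -2.6]
gripper_width: 45.6
finger_force: 30.0
```

```bash
python3 -m jog '[{"grip":40,"linear":[0,0,0.05],"roll":0},{"grip":40,"linear":[0,0,0.03],"roll":0},{"grip":40,"linear":[0,0,0.0],"roll":0}]'
python3 -m jog '[{"grip":40,"linear":[0,0,0.02],"roll":0},{"grip":40,"linear":[0,0,0.0],"roll":0}]'
```

```text
time: 8.2
ee_pos: [524.1, 97.7, 120.2]
eef_rot: [180.0, -0.0, -148.4]
wrist_force: [-1.0, -0.2, -2.7]
gripper_width: 45.7
finger_force: 30.0
time: 8.45
ee_pos: [524.1, 97.7, 119.1]
eef_rot: [180.0, -0.0, -148.4]
wrist_force: [-0.2, -0.4, -3.0]
gripper_width: 45.5
finger_force: 30.0
```

```bash
python3 -m jog '[{"grip":40,"linear":[0,0,0.015],"roll":0},{"grip":40,"linear":[0,0,0.0],"roll":0}]'
python3 -m jog '[{"grip":40,"linear":[0,0,0.015],"roll":0},{"grip":40,"linear":[0,0,0.0],"roll":0}]'
```

```text
time: 8.7
ee_pos: [524.2, 97.8, 119.0]
eef_rot: [-180.0, 0.0, -148.4]
wrist_force: [-2.1, -0.9, 2.7]
gripper_width: 45.8
finger_force: 30.0
time: 8.95
ee_pos: [524.2, 97.8, 119.0]
eef_rot: [-180.0, 0.0, -148.4]
wrist_force: [-4.5, -0.3, 6.6]
gripper_width: 46.2
finger_force: 30.0
```

```bash
python3 -m jog '[{"grip":62,"linear":[0,0,0],"roll":0},{"grip":62,"linear":[0,0,0],"roll":0},{"grip":62,"linear":[0,0,0],"roll":0}]'
python3 -m jog '[{"grip":62,"linear":[0,0,-0.5],"roll":0},{"grip":62,"linear":[0,0,-1],"roll":0},{"grip":88,"linear":[0,0,-1],"roll":0},{"grip":88,"linear":[0,0,-0.5],"roll":0},{"grip":88,"linear":[0,0,0],"roll":0}]'
python3 look.py w3 packet carton sugar_jar tin
python3 - <<'E'
from bench import bot
from h import *
import pickle
o=pickle.load(open('pics/w3.pkl','rb'))
for c in('top',):
    bot.read_camera(c);m=bot.camera_model(c);r=bot.masks_of(c,'tin');kt=r[0]['pixels']
for V in([(o['m'],o['tin'])],[(o['m'],o['tin']),(m,kt)]):
  for d in((60,50,90),(50,60,90)):
    r=fit(V,d,(570,-31,48),box,(25,));print('tin',d,np.round(r.x,1),round(r.fun,3))
E
```

```text
time: 9.32
ee_pos: [524.3, 97.7, 117.6]
eef_rot: [-180.0, 0.0, -148.4]
wrist_force: [-0.3, 0.3, -0.5]
gripper_width: 62.0
finger_force: 0.0
time: 9.95
ee_pos: [525.8, 98.0, 270.3]
eef_rot: [-179.9, 0.3, -148.4]
wrist_force: [1.0, -0.9, -0.3]
gripper_width: 87.6
finger_force: 0.0
[524.5845555   97.81945239 268.09867309]
packet [(0.69, [333.0, 436.0], 721)]
carton [(0.64, [148.0, 371.0], 9498), (0.17, [186.0, 320.0], 6502)]
sugar_jar [(0.82, [220.0, 380.0], 2407)]
tin [(0.92, [156.0, 199.0], 4643), (0.56, [332.0, 435.0], 729)]
tin (60, 50, 90) [570.9 -33.8  35.6  18. ] 0.027
tin (50, 60, 90) [572.8 -34.8  31.6   3.5] 0.147
tin (60, 50, 90) [570.4 -33.5  36.3  18.5] 0.409
tin (50, 60, 90) [567.3 -33.9  29.3  16.8] 0.52
```

View pics/w3.png

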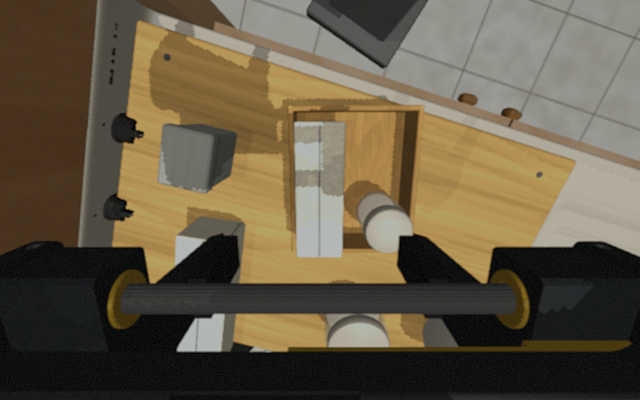

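```bash
python3 -m jog '[{"grip":88,"linear":[0.1,-0.6,0],"roll":0},{"grip":88,"linear":[0.2,-1,0],"roll":0},{"grip":88,"linear":[0.2,-0.8,0],"roll":0},{"grip":88,"linear":[0.1,-0.3,0],"roll":0.3},{"grip":88,"linear":[0,0,0],"roll":0.7}]'
python3 -m jog '[{"grip":88,"linear":[0,0,0],"roll":0},{"grip":88,"linear":[0,0,0],"roll":0}]'
python3 look.py w4 tin
cat > t.py <<'E'
from bench import bot
from h import *
import pickle
o=[pickle.load(open(f'pics/{w}.pkl','rb')) for w in('w3','w4')]
V=[(a['m'],a['tin']) for a in o]
for l,W in(('w3',V[:1]),('w4',V[1:]),('both',V)):
    r=fit(W,(60,50,90),(570,-31,48),box,(22,));print(l,np.round(r.x,1),round(r.fun,3))
    q=minimize(lambda p:sum(1-iou(m,box([*p[:2],48.5,p[2]],(60,50,90)),k) for m,k in W),[570,-31,22],method='Nelder-Mead',options=dict(initial_simplex=[[570,-31,22],[580,-31,22],[570,-21,22],[570,-31,30]]))
    print('  fixed z',np.round(q.x,1),round(q.fun,3))
im=cv2.imread('pics/w4.png');h=cv2.convexHull(np.round(proj(o[1]['m'],box([*q.x[:2],48.5,q.x[2]],(60,50,90)))).astype(np.int32))
cv2.polylines(im,[h],1,(0,0,255));cv2.imwrite('pics/w4b.png',im)
E
python3 t.py
```

```text
time: 10.92
ee_pos: [569.2, -33.7, 266.8]
eef_rot: [179.9, -0.1, -154.6]
wrist_force: [0.1, -0.4, -0.4]
gripper_width: 88.0
finger_force: 0.0
time: 11.18
ee_pos: [569.2, -32.3, 267.4]
eef_rot: [180.0, -0.0, -154.3]
wrist_force: [0.4, 0.5, -0.3]
gripper_width: 87.8
finger_force: 0.0
[569.21791871 -32.30876583 267.55564981]
tin [(0.97, [187.0, 324.0], 3235)]
w3 [570.8 -33.7  35.7  18. ] 0.027
  fixed z [565.9 -29.4  20.5] 0.071
w4 [568.1 -28.3  37.9  18.5] 0.031
  fixed z [566.  -29.5  17.8] 0.073
both [566.8 -29.5  45.1  18.3] 0.121
  fixed z [566.1 -29.3  19.5] 0.146
```

View pics/w4b.png

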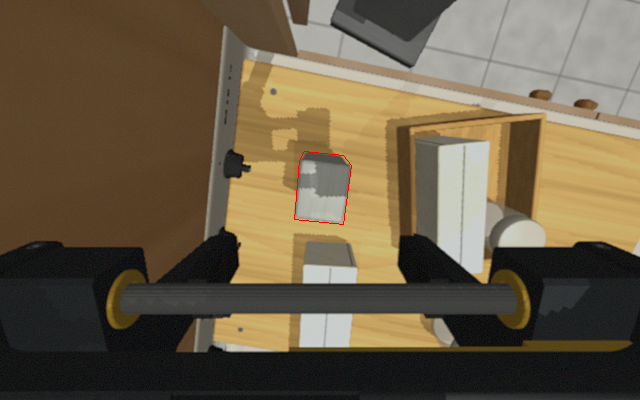

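```bash
python3 -m jog '[{"grip":88,"linear":[0,0,0.5],"roll":0.6},{"grip":88,"linear":[0,0,0.8],"roll":0.6},{"grip":88,"linear":[0.035,0.07,0.8],"roll":0},{"grip":88,"linear":[0,0,0.6],"roll":0},{"grip":88,"linear":[0,0,0.4],"roll":0}]'
python3 -m jog '[{"grip":88,"linear":[0,0,0.13],"roll":0},{"grip":88,"linear":[0,0,0],"roll":0}]'
python3 -m jog '[{"grip":44,"linear":[0,0,0],"roll":0},{"grip":44,"linear":[0,0,0],"roll":0},{"grip":44,"linear":[0,0,0],"roll":0},{"grip":44,"linear":[0,0,0],"roll":0},{"grip":44,"linear":[0,0,0],"roll":0}]' 30
```

```text
time: 11.9
ee_pos: [565.6, -29.6, 110.9]
eef_rot: [179.9, -0.1, -161.5]
wrist_force: [0.4, -0.5, -0.7]
gripper_width: 88.0
finger_force: 0.0
time: 12.15
ee_pos: [566.7, -30.0, 106.3]
eef_rot: [180.0, -0.0, -161.5]
wrist_force: [0.2, -0.3, 0.1]
gripper_width: 87.8
finger_force: 0.0
time: 12.78
ee_pos: [566.8, -30.1, 106.5]
eef_rot: [180.0, 0.0, -161.6]
wrist_force: [-0.4, 0.6, 1.5]
gripper_width: 49.2
finger_force: 30.0
```

```bash
python3 -m jog '[{"grip":44,"linear":[0,0,-0.3],"roll":0},{"grip":44,"linear":[0,0,-0.6],"roll":0},{"grip":44,"linear":[0,0,-0.7],"roll":0},{"grip":44,"linear":[0,0,-0.5],"roll":0.5},{"grip":44,"linear":[0,0,-0.3],"roll":1}]'
python3 -m jog '[{"grip":44,"linear":[0,0,0],"roll":1},{"grip":44,"linear":[0,0,0],"roll":1},{"grip":44,"linear":[0,0,0],"roll":1},{"grip":44,"linear":[0,0,0],"roll":1},{"grip":44,"linear":[0,0,0],"roll":1}]'
python3 -m jog '[{"grip":44,"linear":[0,0,0],"roll":1},{"grip":44,"linear":[0,0,0],"roll":1},{"grip":44,"linear":[0,0,0],"roll":1},{"grip":44,"linear":[0,0,0],"roll":1},{"grip":44,"linear":[0,0,0],"roll":1}]'
python3 -m jog '[{"grip":44,"linear":[0,0,0],"roll":1},{"grip":44,"linear":[0,0,0],"roll":0.3},{"grip":44,"linear":[0,0,0],"roll":0}]'
```

```text
time: 13.4
ee_pos: [567.1, -30.3, 228.5]
eef_rot: [-180.0, 0.1, -170.7]
wrist_force: [0.3, 0.3, -2.7]
gripper_width: 49.5
finger_force: 30.0
time: 14.02
ee_pos: [566.3, -30.2, 226.4]
eef_rot: [-180.0, -0.0, 159.2]
wrist_force: [0.4, 0.3, -2.9]
gripper_width: 49.3
finger_force: 30.0
time: 14.65
ee_pos: [566.3, -30.2, 226.4]
eef_rot: [-180.0, -0.0, 129.2]
wrist_force: [0.0, 0.2, -1.6]
gripper_width: 49.0
finger_force: 30.0
time: 15.02
ee_pos: [566.5, -30.2, 226.3]
eef_rot: [-180.0, -0.0, 121.7]
wrist_force: [0.3, 0.1, -2.3]
gripper_width: 49.2
finger_force: 30.0
```

```bash
python3 -m jog '[{"grip":44,"linear":[0.5,-0.02,0],"roll":0},{"grip":44,"linear":[0.9,-0.02,0],"roll":0},{"grip":44,"linear":[1,-0.03,0],"roll":0},{"grip":44,"linear":[0.9,-0.03,0],"roll":0},{"grip":44,"linear":[0.5,0,0],"roll":0}]'
python3 -m jog '[{"grip":44,"linear":[0.08,0,0],"roll":0},{"grip":44,"linear":[0,0,0],"roll":0},{"grip":44,"linear":[0,0,0],"roll":0}]'
python3 look.py w5 tin packet
python3 - <<'E'
from h import *
import pickle
a=pickle.load(open('pics/w5.pkl','rb'));m=a['m'];im=cv2.imread('pics/w5.png')
for p,d,c in(((504.6,130,48.5,31.7),(168,142,54),(0,255,255)),((504.6,130,52.5,31.7),(156,130,50),(0,255,255)),((524.2,97.8,52.5,31.7),(132,46,100),(0,0,255)),((460.8,132.2,168.3,31.7),(50,60,90),(0,255,0))):
    q=np.round(proj(m,box(p,d))).astype(int)
    cv2.polylines(im,[q[[1,3,7,5]].astype(np.int32)],1,c)
cv2.imwrite('pics/w5b.png',im)
E
```

```text
time: 15.65
ee_pos: [460.2, 131.1, 226.1]
eef_rot: [-180.0, -0.1, 121.8]
wrist_force: [-0.2, 0.2, -1.3]
gripper_width: 49.1
finger_force: 30.0
time: 16.02
ee_pos: [461.0, 131.9, 226.3]
eef_rot: [180.0, 0.0, 121.6]
wrist_force: [-0.2, 0.2, -2.1]
gripper_width: 49.2
finger_force: 30.0
[461.01417876 131.76738729 226.21688784]
tin [(0.67, [245.0, 319.0], 12463)]
packet [(0.6, [237.0, 405.0], 1396)]
```

View pics/w5b.png

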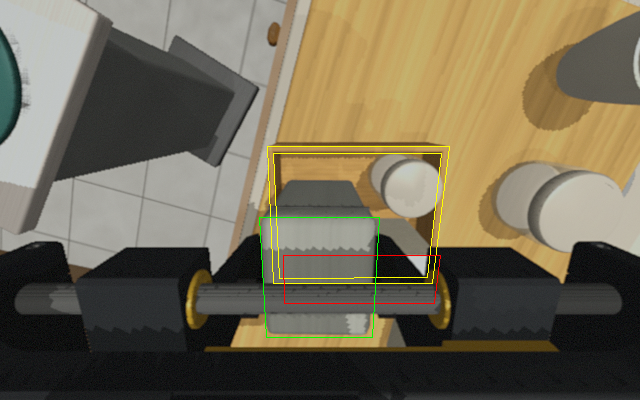

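```bash
python3 -m jog '[{"grip":44,"linear":[0,0,0.4],"roll":0},{"grip":44,"linear":[0,0,0.5],"roll":0},{"grip":44,"linear":[0,0,0.4],"roll":0},{"grip":44,"linear":[0,0,0.2],"roll":0},{"grip":44,"linear":[0,0,0.1],"roll":0}]'
python3 -m jog '[{"grip":44,"linear":[0,0,0.3],"roll":0},{"grip":44,"linear":[0,0,0.2],"roll":0},{"grip":44,"linear":[0,0,0.1],"roll":0},{"grip":44,"linear":[0,0,0.05],"roll":0},{"grip":44,"linear":[0,0,0],"roll":0}]'
python3 -m jog '[{"grip":44,"linear":[0,0,0.02],"roll":0},{"grip":44,"linear":[0,0,0.01],"roll":0},{"grip":44,"linear":[0,0,0],"roll":0}]'
```

```text
time: 16.8
ee_pos: [460.7, 132.1, 145.8]
eef_rot: [-180.0, -0.0, 121.6]
wrist_force: [-0.2, -0.8, -2.5]
gripper_width: 49.0
finger_force: 30.0
time: 17.42
ee_pos: [460.7, 132.4, 113.7]
eef_rot: [180.0, 0.0, 121.6]
wrist_force: [0.1, 0.5, -2.5]
gripper_width: 49.4
finger_force: 30.0
time: 17.8
ee_pos: [460.7, 132.4, 112.3]
eef_rot: [180.0, 0.0, 121.6]
wrist_force: [-0.2, -0.9, -3.6]
gripper_width: 49.1
finger_force: 30.0
```

```bash
python3 -m jog '[{"grip":44,"linear":[0,0,0.02],"roll":0},{"grip":44,"linear":[0,0,0],"roll":0}]'
python3 -m jog '[{"grip":44,"linear":[0,0,0.015],"roll":0},{"grip":44,"linear":[0,0,0],"roll":0}]'
python3 -m jog '[{"grip":44,"linear":[0,0,0.015],"roll":0},{"grip":44,"linear":[0,0,0],"roll":0}]'
```

```text
time: 18.05
ee_pos: [460.5, 132.4, 111.1]
eef_rot: [-180.0, -0.0, 121.6]
wrist_force: [-1.2, 0.5, -2.4]
gripper_width: 48.8
finger_force: 30.0
time: 18.3
ee_pos: [460.7, 132.4, 110.6]
eef_rot: [180.0, 0.0, 121.6]
wrist_force: [0.2, -0.1, -1.4]
gripper_width: 49.3
finger_force: 30.0
time: 18.55
ee_pos: [460.9, 132.5, 110.4]
eef_rot: [180.0, 0.0, 121.6]
wrist_force: [-1.9, -0.1, 4.7]
gripper_width: 49.2
finger_force: 29.9
```

Touchdown at the expected height; release and retreat.

```bash
python3 -m jog '[{"grip":58,"linear":[0,0,0],"roll":0},{"grip":58,"linear":[0,0,0],"roll":0},{"grip":58,"linear":[0,0,0],"roll":0}]'
python3 -m jog '[{"grip":58,"linear":[0,0,-0.3],"roll":0},{"grip":58,"linear":[0,0,-0.8],"roll":0},{"grip":58,"linear":[0,0,-1],"roll":0},{"grip":58,"linear":[0,0,-0.9],"roll":0},{"grip":58,"linear":[-0.5,0,-0.3],"roll":0}]'
python3 -m jog '[{"grip":58,"linear":[0.7,0,0],"roll":0},{"grip":58,"linear":[0.8,0,0],"roll":0},{"grip":58,"linear":[0.8,0,0],"roll":0},{"grip":58,"linear":[0,0,0],"roll":0}]'
python3 - <<'E'
from bench import bot
import cv2,numpy as np
a=bot.read_camera('scene')[120:300,190:470];b=bot.read_camera('top')[90:290,200:480]
f=lambda x:cv2.resize(x[:,:,::-1],(780,int(780*x.shape[0]/x.shape[1])))
cv2.imwrite('pics/end.png',cv2.resize(np.vstack([f(a),f(b)]),(430,590)))
E
```

```text
time: 18.92
ee_pos: [460.6, 132.4, 109.5]
eef_rot: [180.0, 0.0, 121.6]
wrist_force: [0.7, -0.1, 0.0]
gripper_width: 58.1
finger_force: 0.0
time: 19.55
ee_pos: [475.4, 112.1, 280.0]
eef_rot: [179.6, 0.1, 121.8]
wrist_force: [0.3, 0.6, -0.0]
gripper_width: 58.2
finger_force: 0.0
time: 20.05
ee_pos: [412.5, 210.6, 275.9]
eef_rot: [179.9, -0.0, 121.8]
wrist_force: [0.4, -1.2, -0.4]
gripper_width: 57.6
finger_force: 0.0
```

View pics/end.png

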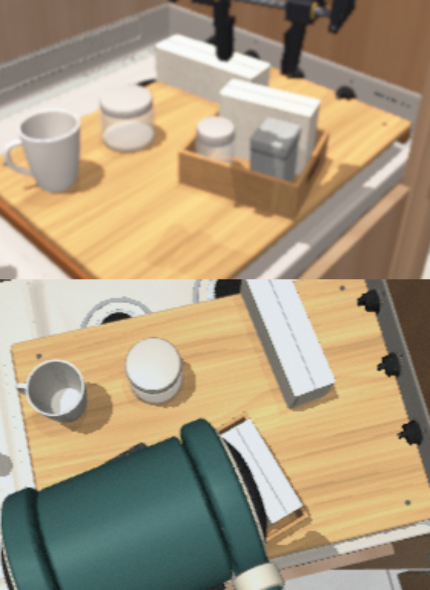

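The picture shows the packet, the tin and the jar all upright inside the carton. The long packet, the wide jar and the mug have not moved, and the gripper is clear.

```bash
python3 -c "from bench import bot; print(bot.job_done())"
```

```text
the job is handed in; nothing more can be done
None
```

The packet and the tin were lowered into the carton and stand upright on its floor beside the sugar jar, the long packet, wide jar and mug look unmoved in the last pictures, and the job was handed in at about 20 s of the 48 s allowed.

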